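Check two preserving-jar caps on the thread gauge and reject the one that jams

TASK

One of the two green screw caps fits the preserving jars and the other does not: find out on the thread gauge, screwing a cap on clockwise with light force until it stops. Leave the cap that turns fully home screwed home on the gauge, and lay the one that jams part-way, right way up, on the white plate. Never force the thread, and do not disturb the honey jar or the lime.

Things in the scene. Friction and masses are not known exactly. Their poses are not given: they have to be found in the camera images.
- cap_a: Green ribbed screw cap, closed top, open underside: 56 across, 28 high, 70 g; grip it across its sides. Origin: centre of its underside, z up. Inside: skirt 49.4 wide, four lugs 90 degrees apart, 12 degrees wide, 4 high, undersides 6 above the origin. One of the two caps, not always the same, has too thick a hidden liner and jams part-way.
- cap_b: The other cap, outwardly the same as cap_a in every size; origin and axes alike. Which of the two jams cannot be seen or weighed, only felt on the gauge.
- gauge: Thread gauge fixed to the worktop: black foot 92 across, 20 high, and on it an upright brass neck 47 across. Origin: centre of the foot's underside, z up. Right-hand four-start thread, lead 26 per turn: clockwise from above drives a cap down. Cap to neck: radial clearance 1.2, axial play in the thread 1.5. To take a cap off: turn anticlockwise to its stop in the gaps, then lift.
- gauge_rim (a point): Centre of the neck's top, 59.4 above the worktop. Four ridges end level with it; the four gaps between them, 36 degrees wide, 90 apart, let the lugs in (24 degrees of play). Where the gaps lie round the neck is not given by any frame and differs each time: look, or feel by turning the cap in small steps and pressing lightly (under 10 N).
- gauge_ridges (a point): Where the centre of a cap's underside is while its lugs rest on the ridges, not entered: 53.4 above the worktop.
- gauge_entered (a point): About where the centre of a cap's underside is once its lugs have dropped into the gaps: 43 above the worktop (42 to 44, by angle).
- gauge_home (a point): Where the centre of a cap's underside is when fully home: 37.9 above the worktop, at a hard stop 60 to 80 degrees clockwise of where it dropped in. The cap that jams stops 10 to 45 degrees clockwise of there, above 41. The neck's rubber mount gives 0.33 rad per N m, so the stop is felt as a rising moment: stop near 0.3 to 0.5 N m. Over 50 N on the thread, near 0.8 N m, is forcing it.
- plate: White ceramic plate, 160 across, 18 high, stuck fast to the worktop by its foot; origin: centre of its underside. The flat middle is 100 across, about 5 above the worktop.
- honey: Bystander: honey jar, 71 across, 110 high; origin at the centre of its underside.
- lime: Bystander: lime, 53x46x48; origin at the centre of its underside.

How it is judged:
On the way:
1. a cap has been put over the gauge's neck with its lugs dropped into the thread (((horizontal distance between cap_a and gauge below 0.004 m and z of cap_a in the frame of gauge below 0.047 m) or (horizontal distance between cap_b and gauge below 0.004 m and z of cap_b in the frame of gauge below 0.047 m))), for 0.1 s.
At the end, for the whole second after the job is handed in: One cap is fully home on the gauge (on its axis within 3 mm, upright within 0.08 rad, no more than 1.5 mm above the home height of 37.9 mm); the other stands right way up on the plate (centre within 55 mm of the plate's centre, tilt under 0.3 rad); both released and at rest (((horizontal distance between cap_a and gauge below 0.003 m and z of cap_a in the frame of gauge below 0.0394 m and angle between cap_a's own z axis and vertical below 0.08 rad and horizontal distance between cap_b and plate below 0.055 m and z of cap_b in the frame of plate between -0.002 and 0.03 m and angle between cap_b's own z axis and vertical below 0.3 rad and linear speed of each of cap_a, cap_b below 0.01 m/s) or (horizontal distance between cap_b and gauge below 0.003 m and z of cap_b in the frame of gauge below 0.0394 m and angle between cap_b's own z axis and vertical below 0.08 rad and horizontal distance between cap_a and plate below 0.055 m and z of cap_a in the frame of plate between -0.002 and 0.03 m and angle between cap_a's own z axis and vertical below 0.3 rad and linear speed of each of cap_a, cap_b below 0.01 m/s))); the robot touches nothing.
It fails at once if a cap is forced against the gauge with more than 50 N (contact force between any of cap_a, cap_b and gauge above 50 N).
It fails at once if the honey jar or the lime is pushed more than 25 mm away, or the jar tipped (distance of any of honey, lime from where it was at the start of the episode above 0.025 m or angle between honey's own z axis and vertical above 0.4 rad).
It also fails if it takes over 72 s, if anything falls off the work surface, if the arm or the gripper's body presses on something with over 40 N, if the wrist force passes 120 N, or if a joint passes its speed limit or range.

ROBOT

A 7-joint arm with a two-finger parallel gripper is mounted at the origin on a cart in front of the work surface, level with it; the furniture and walls round the work are solid. World frame = base frame: x ahead of the robot, y to its left, z up, the work surface at z = 0. Lengths are in m, angles in rad, forces in N, time in s.
With the tool pointing down it reaches from about 0.35 to 0.9 m from the base axis. Payload 8.1 kg.
Tool frame: the origin (TCP) lies at the very end of the fingers, on their centre line; the grasp point (between the pads) lies arm.grip_point_offset behind it (arm.grip_point_offset is the distance from the TCP to the grasp point, in m); z points along the fingers, y is the line along which they close (so a half turn about z gives the same grasp; the last joint's range is limited). The gripper opens to 92 mm and grips with 3 to 60 N. Pads are 19 mm wide; open, the fingers measure 130 mm over their backs; the gripper's body (75 mm by 190 mm) begins 47 mm behind the grasp point.
Start: joints at [1.16, 0.434, 0.025, 1.573, -0.012, 1.134, -0.075], TCP at [0.189, -0.596, 0.227] pointing down, gripper open.
Joint ranges: [-2.62, 2.62], [-0.44, 2.09], [-1.27, 1.32], [0.08, 2.57], [-1.32, 4.46], [0.12, 2], [-2.74, 2.74]. Speed limits (rad/s): [2.22, 2.22, 3.01, 3.01, 3.14, 3.14, 3.14].

INTERFACE

Orientations are given as a rotation vector (axis times angle).
In Python, from cell import arm gives the robot as it stands. The module is installed in compiled form; this text tells all that it offers.
- The arm moves only by the shell command python3 -m creep 'ROWS' [OPENING] [FORCE]. ROWS is JSON, a list of rows, each a list of 6 numbers: the shift along the tool's x, y, z scaled (see below), then the turn, a rotation vector about the tool's x, y, z scaled (see below). A call has 1 to 20 rows; each row shifts and turns the commanded pose from where the row before left it, along the tool's axes as they then stand; what a row does not reach is not made up. The controller multiplies each number of a shift by 0.4 m and each number of a turn by 120 degrees. A row lasts 1/12 s, in which the tool goes at most 41.7 mm and 7.16 degrees, less where a joint would pass 70% of its speed; a pose out of reach is approached as far as the arm can. A call with a number of a shift or a turn outside -1 to 1 is refused whole. A call with a gripper value outside its range is refused whole. OPENING is the closure, from -1 (fully open) to 1 (shut), set as the call begins (- or left out, the last holds). The fingers move at their own pace and stop on an object; FORCE is the grip in N (left out, the last holds). Time passes only in rows, so rows that do not move let the fingers close. It gives the time, the measured TCP pose, the force, the opening and the grip force at its end, in the units of the state.
- arm.observe(): the state, without advancing time (a new reading comes with each control period).
- arm.get_image(name): name is "side" or "top" or "wrist"; returns a dict with "frame" (420x560x3 uint8, red, green, blue), "intrinsics" (3x3 intrinsics, pixels), "rvec" (rotation vector, rad) and "tvec" (3), from world to camera coordinates, as OpenCV has them; the wrist camera has in their place "mount" (4x4, takes a point from camera to tool coordinates, whose origin is the TCP and whose axes are the flange's). Camera axes: x right, y down, z forward; pixel columns grow to the right and rows downward; lengths in m; the calibration is good to about 2 mm. A picture is of the moment at which its call begins: read the wrist's pose just before it. There is no depth.
- arm.sign_off(): hands the job in; it is judged then, once.
The state is a dict: "clock": time; "joints": joint angles; "dq": joint speeds; "joint_efforts": joint torques, N m; "position": TCP position; "ee_rot": TCP orientation; "force": force on the tool from outside, world axes, zero at the start; "ft_torque": the same for the moment, N m; "width": opening from 0.0 (shut) to 1.0 (fully open); "gripper_force": force on a finger pad.
Only numpy, scipy, OpenCV 4.12 (cv2) and the standard library are available. Lean on these libraries where they do the work, as an engineer would, in place of code of your own. Each camera call takes 0.05 s, during which the arm holds its last target. There are 200 camera calls.

## Working session

There is one attempt and no reset: what is moved stays moved. The work goes in short steps, Python scripts to look and compute and a shell command to move; the robot and the scene stay as the last step left them, time stands still between calls to the robot, and variables do not carry over. Pictures are saved under pics/ and viewed, at most 10 in all, crops included, and the job is handed in when it is done.

```bash
mkdir -p pics; cat > h.py <<'E'
import numpy as np,cv2
from cell import arm
from scipy.spatial.transform import Rotation as R
def save(n,f): cv2.imwrite(f'pics/{n}.png',cv2.cvtColor(f,cv2.COLOR_RGB2BGR))
def ray(im,uv,z,pose=None):
    K=im['intrinsics'];d=np.linalg.inv(K)@np.array([uv[0],uv[1],1.])
    if 'rvec' in im:
        r=cv2.Rodrigues(np.array(im['rvec'],float))[0];o=-r.T@np.array(im['tvec']).ravel();d=r.T@d
    else:
        M=np.array(im['mount']);T=np.eye(4);T[:3,:3]=R.from_rotvec(pose['ee_rot']).as_matrix();T[:3,3]=pose['position'];T=T@M
        o=T[:3,3];d=T[:3,:3]@d
    return o+d*(z-o[2])/d[2]
E
python3 - <<'E'
from h import *
s=arm.observe();print(s,arm.grip_point_offset)
t=arm.get_image('top');d=arm.get_image('side')
import pickle;pickle.dump((t,d),open('i.pkl','wb'))
save('t',t['frame']);save('s',d['frame'])
E
```

```text
{'clock': 0.0, 'joints': array([ 1.16038552,  0.43522575,  0.02495689,  1.57409074, -0.0115986 ,
        1.13399484, -0.07510874]), 'dq': array([-0.0016673 , -0.00011091, -0.00101061, -0.00108561, -0.0008531 ,
        0.00130336,  0.00069376]), 'joint_efforts': array([ 5.41880872e-04, -6.67853165e+01,  9.84983481e-01, -3.14457715e+01,
       -6.07379386e-02,  4.32807428e-02,  1.48941836e-04]), 'position': array([ 0.18915804, -0.59515414,  0.22594553]), 'ee_rot': array([-3.10296386e+00, -4.81269071e-01,  5.90600351e-04]), 'force': array([ 0.25137199, -0.32081574, -0.76285857]), 'ft_torque': array([ 0.02332957, -0.0105386 , -0.03695585]), 'gripper_force': 0.0, 'width': 1.0005355881762046} 0.0188
```

View pics/t.png

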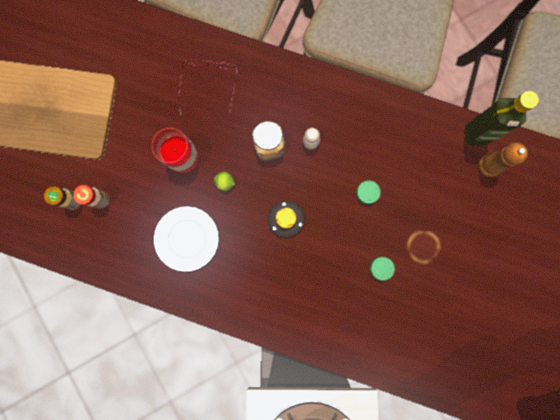

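View pics/s.png

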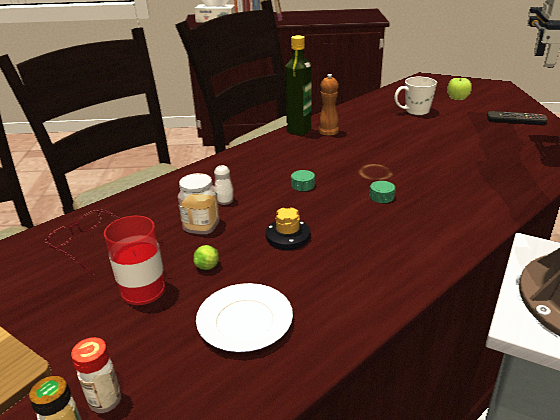

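Top view: caps at about (369,192) and (383,268), gauge (286,220), plate (186,239), honey (268,140), lime (224,181). In the side view both caps stand right way up.

```bash
python3 - <<'E'
from h import *
import pickle
t,d=pickle.load(open('i.pkl','rb'))
def blobs(im,lo,hi,amin):
    hsv=cv2.cvtColor(im['frame'],cv2.COLOR_RGB2HSV);m=cv2.inRange(hsv,lo,hi)
    n,_,st,c=cv2.connectedComponentsWithStats(m);return [(c[i].round(1),st[i]) for i in range(1,n) if st[i,4]>amin]
for nm,im in (('top',t),('side',d)):
    for c,st in blobs(im,(65,100,50),(90,255,255),60): print(nm,'cap',c,st,ray(im,c,.02 if nm=='side' else .026).round(4))
    for c,st in blobs(im,(20,120,120),(32,255,255),60): print(nm,'yel',c,st,ray(im,c,.057).round(4))
    for c,st in blobs(im,(0,0,185),(180,40,255),400):
        if st[4]<20000: print(nm,'white',c,st,ray(im,(st[0]+st[2]/2,st[1]+st[3]/2),.018).round(4))
print('honey',ray(t,(268,132),.11),'lime',ray(t,(224,181),.024))
E
```

```text
top cap [367.9 192.1] [357 182  22  22 366] [ 0.6284 -0.1419  0.026 ]
top cap [381.8 268.2] [371 257  23  23 396] [ 0.4426 -0.1721  0.026 ]
top yel [528.   99.5] [515  91  23  18 269] [ 0.8494 -0.5279  0.057 ]
top yel [285.7 217.5] [276 207  21  21 333] [0.5636 0.0599 0.057 ]
top white [267.2 134.9] [253 122  29  27 626] [0.7739 0.106  0.018 ]
top white [185.6 238.5] [ 154  206   65   66 3311] [0.5141 0.3054 0.018 ]
side cap [302.5 180. ] [291 170  24  21 409] [ 0.6235 -0.1278  0.02  ]
side cap [381.8 191.4] [370 181  25  22 464] [ 0.4388 -0.1573  0.02  ]
side cap [ 51.5 386.7] [ 43 381  15  14  64] [0.6849 0.5591 0.02  ]
side yel [297.5  42.2] [291  35  14  15 148] [ 1.1023 -1.0561  0.057 ]
side yel [286.7 213. ] [277 208  21  12 185] [0.5643 0.0632 0.057 ]
side white [522.2 301.1] [ 488  233   72  126 4052] [0.1105 0.0652 0.018 ]
side white [243.9 317.1] [ 196  283   97   69 5123] [0.5102 0.3176 0.018 ]
honey [0.75805525 0.09992476 0.11      ] lime [0.65756624 0.21340662 0.024     ]
```

```bash
cat >> h.py <<'E'
def plan(p,turn=0):
    "shift to p in tool axes/units; turn deg about tool z"
    s=arm.observe();r=R.from_rotvec(s['ee_rot']).as_matrix()
    d=r.T@(np.array(p)-s['position'])/0.4
    print('total units',d.round(4),'min rows',np.ceil(np.linalg.norm(d)/.104),'turn',turn/120)
    print('xaxis',r[:,0].round(4),'z',r[:,2].round(4),'j',s['joints'].round(2),'t',s['clock'])
E
python3 -c "
from h import *
plan([.46,-.165,.2]);print(arm.get_image('wrist')['mount'].round(4),arm.get_image('wrist')['intrinsics'])"
```

```text
total units [ 0.9711 -0.8198  0.0661] min rows 13.0 turn 0.0
xaxis [ 9.53e-01  3.03e-01 -2.00e-04] z [-6.0e-04  1.3e-03 -1.0e+00] j [ 1.16  0.44  0.02  1.57 -0.01  1.13 -0.08] t 0.1
[[-4.000e-04 -9.684e-01 -2.492e-01  6.620e-02]
 [ 1.000e+00 -3.000e-04 -3.000e-04 -1.000e-04]
 [ 2.000e-04 -2.492e-01  9.684e-01 -1.591e-01]
 [ 0.000e+00  0.000e+00  0.000e+00  1.000e+00]] [[294.32937386   0.         275.41750803]
 [  0.         294.32937386 208.31179604]
 [  0.           0.           1.        ]]
```

```bash
python3 -m creep '[[0.06,-0.051,0.004,0,0,0],[0.06,-0.051,0.004,0,0,0],[0.06,-0.051,0.004,0,0,0],[0.06,-0.051,0.004,0,0,0],[0.06,-0.051,0.004,0,0,0],[0.06,-0.051,0.004,0,0,0],[0.06,-0.051,0.004,0,0,0],[0.06,-0.051,0.004,0,0,0],[0.06,-0.051,0.004,0,0,0],[0.06,-0.051,0.004,0,0,0],[0.06,-0.051,0.004,0,0,0],[0.06,-0.051,0.004,0,0,0],[0.06,-0.051,0.004,0,0,0],[0.06,-0.051,0.004,0,0,0],[0.06,-0.051,0.004,0,0,0],[0.06,-0.051,0.004,0,0,0],[0,0,0,0,0,0],[0,0,0,0,0,0]]' -1 20
python3 -c "
from h import *
s=arm.observe();w=arm.get_image('wrist');save('w1',w['frame']);print(s['position'],s['ee_rot'],s['joints'])
hsv=cv2.cvtColor(w['frame'],cv2.COLOR_RGB2HSV);m=cv2.inRange(hsv,(65,100,50),(90,255,255))
n,_,st,c=cv2.connectedComponentsWithStats(m)
for i in range(1,n):
  if st[i,4]>100: print(c[i],st[i],ray(w,c[i],.027,s))
"
```

```text
clock: 1.7
position: [0.4571, -0.1664, 0.201]
ee_rot: [-3.103, -0.488, -0.0]
force: [0.1, -0.0, 1.0]
width: 1.001
gripper_force: 0.0
[ 0.45713955 -0.16644979  0.20096893] [-3.10296371e+00 -4.87704993e-01 -3.57997587e-07] [ 0.42919823  0.2522727  -0.23008717  1.92101716  0.06818014  0.97595277
 -1.09110641]
[276.41482966 216.86372745] [254 204  46  24 499] [ 0.42896041 -0.17643721  0.027     ]
```

View pics/w1.png

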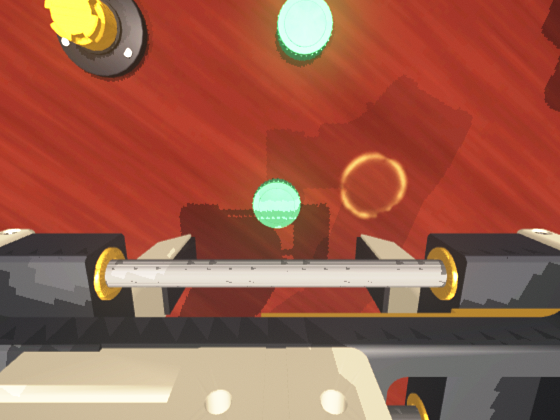

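The near cap shows at about (277,204), the other at (305,25), and the gauge is partly visible at (70,15). I'll refine with a wider mask.

```bash
python3 -c "
from h import *
s=arm.observe();w=arm.get_image('wrist')
hsv=cv2.cvtColor(w['frame'],cv2.COLOR_RGB2HSV);m=cv2.inRange(hsv,(50,40,60),(95,255,255))
m=cv2.morphologyEx(m,cv2.MORPH_CLOSE,np.ones((5,5)))
for c in cv2.findContours(m,0,1)[0]:
  if cv2.contourArea(c)>300:
    b=cv2.boundingRect(c);print(b,cv2.contourArea(c),cv2.minEnclosingCircle(c),cv2.fitEllipse(c))
    x=b[0]+b[2]/2
    for r in (b[1],b[1]+b[3]): print(ray(w,(x,r),.028,s),ray(w,(x,r),0,s))
    print('c',ray(w,cv2.minEnclosingCircle(c)[0],.027,s))
"
```

```text
(252, 178, 48, 49) 1776.0 ((275.19952392578125, 201.99765014648438), 24.68881607055664) ((275.0967712402344, 202.19776916503906), (46.94313049316406, 48.265167236328125), 2.9956512451171875)
[ 0.47188261 -0.1635632   0.028     ] [ 0.4678698  -0.16489351  0.        ]
[ 0.41626783 -0.18133215  0.028     ] [ 0.40756495 -0.18416094  0.        ]
c [ 0.44473269 -0.1712628   0.027     ]
(275, 0, 56, 59) 2664.5 ((303.0, 25.508771896362305), 33.04094696044922) ((302.1220703125, 26.45697784423828), (56.01810836791992, 61.939979553222656), 17.693523406982422)
[ 0.64800179 -0.1352156   0.028     ] [ 0.65884136 -0.13415532  0.        ]
[ 0.59781105 -0.15252837  0.028     ] [ 0.60441796 -0.1529281   0.        ]
c [ 0.62717415 -0.14249554  0.027     ]
```

```bash
python3 -c "
from h import *
plan([.444,-.172,.006])"
```

```text
total units [-0.0304 -0.0019  0.4875] min rows 5.0 turn 0.0
xaxis [ 9.532e-01  3.024e-01 -7.000e-04] z [-6.e-04 -4.e-04 -1.e+00] j [ 0.43  0.25 -0.23  1.92  0.07  0.98 -1.09] t 1.8
```

```bash
python3 -m creep '[[-0.0075,-0.0005,0.06,0,0,0],[-0.0075,-0.0005,0.06,0,0,0],[-0.0075,-0.0005,0.06,0,0,0],[-0.0075,-0.0005,0.06,0,0,0],[0,0,0.06,0,0,0],[0,0,0.06,0,0,0],[0,0,0.06,0,0,0],[0,0,0.04,0,0,0],[0,0,0.0275,0,0,0],[0,0,0,0,0,0],[0,0,0,0,0,0]]'
python3 -c "
from h import *
plan([.444,-.172,.006])
plan([.5636,.0599,.006])"
```

```text
clock: 2.72
position: [0.4439, -0.1722, 0.0059]
ee_rot: [3.105, 0.479, -0.002]
force: [-0.4, 0.1, 0.9]
width: 1.001
gripper_force: 0.0
total units [ 0.0004 -0.0005 -0.0002] min rows 1.0 turn 0.0
xaxis [ 0.9536  0.3011 -0.0014] z [-1.4e-03 -2.0e-04 -1.0e+00] j [ 0.39  0.53 -0.17  2.13  0.18  0.5  -1.19] t 2.7167
total units [ 0.4601 -0.4633 -0.0007] min rows 7.0 turn 0.0
xaxis [ 0.9536  0.3011 -0.0014] z [-1.4e-03 -2.0e-04 -1.0e+00] j [ 0.39  0.53 -0.17  2.13  0.18  0.5  -1.19] t 2.7167
```

```bash
python3 -m creep '[[0,0,0,0,0,0],[0,0,0,0,0,0],[0,0,0,0,0,0],[0,0,0,0,0,0],[0,0,0,0,0,0],[0,0,0,0,0,0],[0,0,-0.03,0,0,0],[0,0,-0.06,0,0,0],[0,0,-0.06,0,0,0],[0,0,-0.06,0,0,0],[0,0,-0.06,0,0,0],[0,0,-0.06,0,0,0],[0,0,-0.05,0,0,0],[0,0,0,0,0,0]]' 1 20
python3 -c "
from h import *
plan([.468,.030,.17])"
```

```text
clock: 3.88
position: [0.4468, -0.1716, 0.1618]
ee_rot: [3.102, 0.481, 0.008]
force: [1.1, 0.7, -1.6]
width: 0.604
gripper_force: 20.0
total units [ 0.2033 -0.4642 -0.0211] min rows 5.0 turn 0.0
xaxis [0.953  0.3029 0.0049] z [ 0.0057 -0.0019 -1.    ] j [ 0.44  0.28 -0.23  1.99  0.08  0.87 -1.1 ] t 3.8833
```

```bash
python3 -m creep '[[0.025,-0.058,-0.0025,0,0,0],[0.025,-0.058,-0.0025,0,0,0],[0.025,-0.058,-0.0025,0,0,0],[0.025,-0.058,-0.0025,0,0,0],[0.025,-0.058,-0.0025,0,0,0],[0.025,-0.058,-0.0025,0,0,0],[0.025,-0.058,-0.0025,0,0,0],[0.025,-0.058,-0.0025,0,0,0],[0,0,0,0,0,0],[0,0,0,0,0,0],[0,0,0,0,0,0]]'
python3 -c "
from h import *
s=arm.observe();w=arm.get_image('wrist');save('w2',w['frame']);
import pickle;pickle.dump((w,s),open('w2.pkl','wb'))
print(s['joints'])
t=arm.get_image('top');f=np.vstack([cv2.resize(t['frame'][160:280,200:340],(560,480),interpolation=2)]);save('t2',f)
hsv=cv2.cvtColor(w['frame'],cv2.COLOR_RGB2HSV);m=cv2.inRange(hsv,(18,100,120),(34,255,255))
for c in cv2.findContours(m,0,1)[0]:
  if cv2.contourArea(c)>300:
    b=cv2.boundingRect(c);e=cv2.minEnclosingCircle(c);print(b,e,ray(w,e[0],.0594,s))
"
```

```text
clock: 4.8
position: [0.4643, 0.0294, 0.1656]
ee_rot: [3.104, 0.481, -0.002]
force: [0.6, -0.8, -1.4]
width: 0.608
gripper_force: 20.0
[ 0.09583424  0.27123651 -0.33175252  2.00573741  0.11365312  0.88304918
 -1.56005811]
(248, 55, 55, 61) ((275.6834411621094, 84.78057861328125), 30.44318962097168) [0.56438065 0.06105176 0.0594    ]
```

View pics/w2.png

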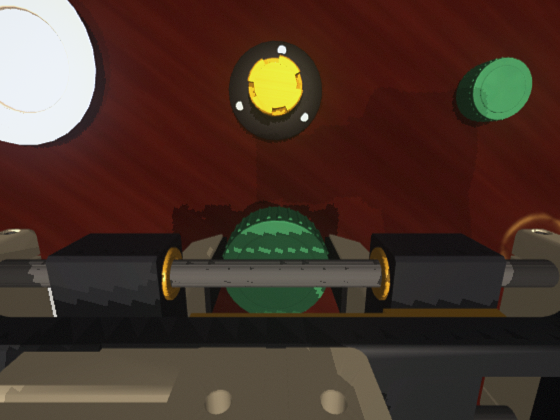

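The gauge neck is at (276,85), with gaps in its ridges visible at about (279,110) and (252,88). The cap sits in the fingers at about (276,262). I'll measure the cap's offset in the hand along tool x.

```bash
python3 -c "
from h import *
import pickle
w,s=pickle.load(open('w2.pkl','rb'))
r=R.from_rotvec(s['ee_rot']).as_matrix();zt=s['position'][2]
hsv=cv2.cvtColor(w['frame'],cv2.COLOR_RGB2HSV);m=cv2.inRange(hsv,(55,80,25),(95,255,255));m[:190]=0
ys,xs=np.nonzero(m)
for u in range(230,325,10):
  c=ys[abs(xs-u)<2]; lo,hi=c.min(),c.max()+1
  f=lambda v,h: (r.T@(ray(w,(u,v),zt+h,s)-s['position']))[:2].round(4)*1000
  print(u,lo,hi,'far(top plane)',f(lo,.022),'far bottom plane',f(lo,-.006),'near top',f(hi,.022))
for v in range(225,320,10):
  c=xs[abs(ys-v)<2];print(v,c.min(),c.max()+1,[(r.T@(ray(w,(q,v),zt+.022,s)-s['position']))[:2].round(4)*1000 for q in (c.min(),c.max()+1)])
cr=w['frame'][45:125,235:320];save('w2c',cv2.resize(cr,None,fx=7,fy=7,interpolation=2))
"
```

```text
230 234 297 far(top plane) [ 17.9 -22.5] far bottom plane [  8.  -27.1] near top [-16.8 -23.9]
240 222 307 far(top plane) [ 24.1 -17.4] far bottom plane [ 15.5 -20.9] near top [-22.7 -18.8]
250 213 313 far(top plane) [ 28.6 -12.4] far bottom plane [ 20.9 -14.9] near top [-26.3 -13.6]
260 209 313 far(top plane) [30.6 -7.6] far bottom plane [23.3 -9.1] near top [-26.3  -8.3]
270 207 313 far(top plane) [31.6 -2.8] far bottom plane [24.5 -3.3] near top [-26.3  -3. ]
280 207 313 far(top plane) [31.6  2. ] far bottom plane [24.5  2.5] near top [-26.3   2.3]
290 208 313 far(top plane) [31.1  6.9] far bottom plane [23.9  8.3] near top [-26.3   7.5]
300 213 313 far(top plane) [28.6 11.7] far bottom plane [20.9 14.1] near top [-26.3  12.8]
310 221 308 far(top plane) [24.6 16.7] far bottom plane [16.  20.1] near top [-23.3  18.1]
320 233 298 far(top plane) [18.4 21.8] far bottom plane [ 8.6 26.2] near top [-17.4  23.1]
225 236 315 [array([ 22.5, -19.4]), array([22.5, 19.2])]
235 231 321 [array([ 17.4, -22. ]), array([17.4, 22.3])]
245 225 326 [array([ 12.1, -25.2]), array([12.1, 25. ])]
255 222 328 [array([  6.8, -26.9]), array([ 6.7, 26.2])]Traceback (most recent call last):
  File "<string>", line 13, in <module>
    c=xs[abs(ys-v)<2];print(v,c.min(),c.max()+1,[(r.T@(ray(w,(q,v),zt+.022,s)-s['position']))[:2].round(4)*1000 for q in (c.min(),c.max()+1)])
                              ~~~~~^^
    return umr_minimum(a, axis, None, out, keepdims, initial, where)
ValueError: zero-size array to reduction operation minimum which has no identity
```

```bash
python3 -c "
from h import *
import pickle
w,s=pickle.load(open('w2.pkl','rb'))
r=R.from_rotvec(s['ee_rot']).as_matrix()
hsv=cv2.cvtColor(w['frame'],cv2.COLOR_RGB2HSV);m=cv2.inRange(hsv,(18,100,120),(34,255,255));m[130:]=0
ys,xs=np.nonzero(m)
f=lambda u,v,h=.0594: (r.T@(ray(w,(u,v),h,s)-s['position']))[:2].round(4)*1000
for u in range(252,303,6):
  c=ys[abs(xs-u)<1];print(u,c.min(),c.max()+1,f(u,c.min()),f(u,c.max()+1),f(u,c.max()+1,.02))
for v in range(64,108,6):
  c=xs[abs(ys-v)<1];print(v,f(c.min(),v),f(c.max()+1,v))
# foot: dark disc
g=cv2.inRange(hsv,(0,0,0),(180,255,75));
cr=w['frame'][35:145,220:330];save('w2c',cv2.resize(cr,None,fx=5,fy=5,interpolation=2))
"
```

```text
252 67 103 [118.8 -19.5] [ 90.6 -20.1] [ 94.2 -23.1]
258 60 109 [124.1 -14.5] [ 85.8 -15.1] [ 88.7 -17.3]
264 59 113 [124.8  -9.5] [ 82.5 -10. ] [ 84.9 -11.4]
270 58 115 [125.6  -4.6] [80.8 -4.8] [83.  -5.5]
276 58 116 [125.6   0.3] [80.   0.3] [82.1  0.4]
282 55 115 [127.8   5.3] [80.8  5.5] [83.   6.3]
288 58 112 [125.6  10.2] [83.3 10.6] [85.8 12.2]
294 62 107 [122.6  15.2] [87.4 15.7] [90.5 18.1]
300 75 98 [112.6  20.3] [94.6 20.7] [98.8 23.8]
64 [121.1 -17.8] [121.1  16.9]
70 [116.5 -21.2] [116.5  20.2]
76 [111.9 -23. ] [111.9  21.2]
82 [107.2 -22.3] [107.2  22.1]
88 [102.5 -23.2] [102.5  22.2]
94 [ 97.8 -22.5] [97.8 22.3]
100 [ 93.  -20.9] [93.  20.7]
106 [ 88.2 -16.7] [88.2 16.6]
```

View pics/w2c.png

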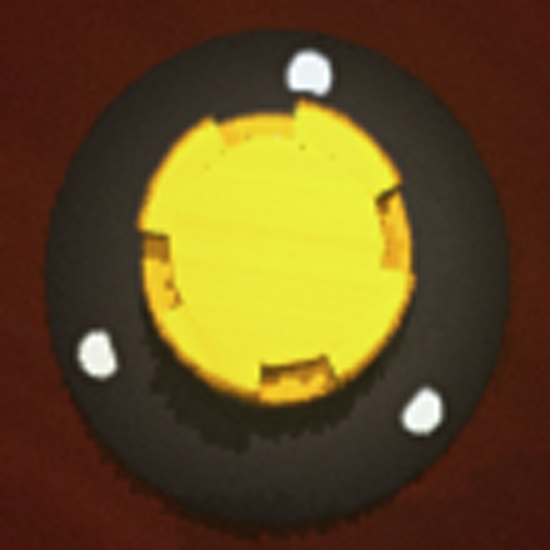

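Neck centre in tool axes is x≈104.8 mm, y≈-0.4 mm. The cap centre in hand is x≈-2.6 mm, y≈-0.2 mm. Next I move over the neck.

```bash
python3 -m creep '[[0.0537,0,0,0,0,0],[0.0537,0,0,0,0,0],[0.0537,0,0,0,0,0],[0.0537,0,0,0,0,0],[0.0537,-0.0005,0,0,0,0],[0,0,0.06,0,0,0],[0,0,0.06,0,0,0],[0,0,0.06,0,0,0],[0,0,0.045,0,0,0],[0,0,0,0,0,0],[0,0,0,0,0,0],[0,0,0,0,0,0]]'
python3 -c "
from h import *
import pickle
w,s=pickle.load(open('w2.pkl','rb'));r=R.from_rotvec(s['ee_rot']).as_matrix()
g=s['position']+r@np.array([.1074,-.0002,0]);print('TCP target',g)
plan([g[0],g[1],.070])
s=arm.observe();print(s['force'],s['ft_torque'])"
```

```text
clock: 5.9
position: [0.5678, 0.0622, 0.0771]
ee_rot: [3.105, 0.48, 0.002]
force: [0.6, 0.4, -0.5]
width: 0.609
gripper_force: 20.0
TCP target [0.56663218 0.06207972 0.16546127]
total units [-0.0028 -0.0006  0.0178] min rows 1.0 turn 0.0
xaxis [0.9533 0.3019 0.0011] z [ 0.0011  0.     -1.    ] j [ 0.    0.53 -0.29  1.85  0.2   0.78 -1.66] t 5.9
[ 0.61190243  0.39362828 -0.53796019] [-0.03013175 -0.00824561  0.0110183 ]
```

```bash
python3 -m creep '[[-0.0028,-0.0006,0.01,0,0,0],[0,0,0.01,0,0,0],[0,0,0.01,0,0,0],[0,0,0,0,0,0],[0,0,0,0,0,0]]'; python3 -m creep '[[0,0,0.0025,0,0,0],[0,0,0.0025,0,0,0],[0,0,0,0,0,0]]';  python3 -m creep '[[0,0,0.0025,0,0,0],[0,0,0.0025,0,0,0],[0,0,0,0,0,0]]'
```

```text
clock: 6.32
position: [0.5658, 0.0625, 0.064]
ee_rot: [3.104, 0.482, -0.0]
force: [-0.4, -0.4, -0.8]
width: 0.61
gripper_force: 20.0
clock: 6.57
position: [0.5659, 0.0626, 0.062]
ee_rot: [3.104, 0.482, -0.0]
force: [-0.3, 0.1, -0.3]
width: 0.606
gripper_force: 20.0
clock: 6.82
position: [0.566, 0.0626, 0.0601]
ee_rot: [3.104, 0.481, 0.0]
force: [-0.5, 0.6, -0.5]
width: 0.607
gripper_force: 20.0
```

```bash
python3 -m creep '[[0,0,0.0025,0,0,0],[0,0,0,0,0,0],[0,0,0,0,0,0]]'; python3 -m creep '[[0,0,0.0025,0,0,0],[0,0,0,0,0,0]]'
```

```text
clock: 7.07
position: [0.5662, 0.0626, 0.0597]
ee_rot: [3.104, 0.481, 0.001]
force: [-1.9, 0.1, 6.5]
width: 0.609
gripper_force: 20.0
clock: 7.23
position: [0.5664, 0.0627, 0.0594]
ee_rot: [3.104, 0.481, 0.002]
force: [-3.8, -1.1, 14.5]
width: 0.609
gripper_force: 20.0
```

```bash
python3 -c "
from h import *
s=arm.observe();print(s['force'],s['ft_torque'],s['position'],s['joints'])"
```

```text
[-3.80540348 -1.11131861 14.48657442] [-0.19399582  0.89798819 -0.04226434] [0.56642869 0.06266428 0.05940032] [-0.00465361  0.55570103 -0.27930626  1.86732859  0.21647327  0.74664903
 -1.66664663]
```

```bash
python3 -m creep '[[0,0,-0.0014,0,0,0],[0,0,0,0,0,0]]'; python3 -m creep '[[0,0.0008,0,0,0,0.058],[0,0.0008,0,0,0,0.058],[0,0,0,0,0,0]]'; python3 -c "
from h import *
s=arm.observe();print(s['force'],s['ft_torque'],s['position'],s['joints'])"
```

```text
clock: 7.4
position: [0.5663, 0.0626, 0.0596]
ee_rot: [3.104, 0.481, 0.002]
force: [-2.0, -1.4, 8.4]
width: 0.607
gripper_force: 20.0
clock: 7.65
position: [0.5673, 0.0621, 0.0597]
ee_rot: [-3.14, -0.09, -0.004]
force: [0.0, -0.7, 7.5]
width: 0.611
gripper_force: 20.0
[ 0.04019331 -0.68569238  7.5358601 ] [0.04901715 0.00699471 0.02713795] [0.56729366 0.06209394 0.05971316] [-0.05085752  0.54835878 -0.21232664  1.8705854   0.16478867  0.73692797
 -1.86882619]
```

Clockwise drives joint 7 toward its lower limit, so I'll seek the gaps by turning anticlockwise.

```bash
A='-0.0008'; python3 -m creep '[[0,-0.0008,0,0,0,-0.058],[0,-0.0008,0,0,0,-0.058],[0,-0.0008,0,0,0,-0.058],[0,0,0,0,0,0]]'; python3 -m creep '[[0,-0.0008,0,0,0,-0.058],[0,-0.0008,0,0,0,-0.058],[0,0,0,0,0,0]]';python3 -c "
from h import *
s=arm.observe();print(s['force'],s['ft_torque'],s['position'],s['joints'])"
```

```text
clock: 7.98
position: [0.5669, 0.0634, 0.0597]
ee_rot: [-3.067, -0.681, -0.004]
force: [0.2, -0.5, 7.9]
width: 0.606
gripper_force: 20.0
clock: 8.23
position: [0.5658, 0.0635, 0.0589]
ee_rot: [-2.963, -1.044, -0.001]
force: [-0.6, 0.3, 0.0]
width: 0.61
gripper_force: 20.0
[-0.55488208  0.26916163  0.01657962] [-0.02133032 -0.02194997 -0.03142284] [0.5657581  0.06354613 0.05886196] [ 0.06337999  0.5701785  -0.37823102  1.86214594  0.2922881   0.76323606
 -1.36636627]
```

Force dropped to zero, so the lugs are over the gaps. Next I lower the cap.

```bash
python3 -m creep '[[0,0,0.005,0,0,0],[0,0,0.0025,0,0,0],[0,0,0,0,0,0]]';python3 -m creep '[[0,0,0.005,0,0,0],[0,0,0.005,0,0,0],[0,0,0,0,0,0]]';python3 -c "
from h import *
s=arm.observe();print(s['force'],s['ft_torque'],s['position'],s['joints'])"
```

```text
clock: 8.48
position: [0.5653, 0.0632, 0.0552]
ee_rot: [2.967, 1.032, -0.001]
force: [-1.1, 0.3, -1.3]
width: 0.612
gripper_force: 20.0
clock: 8.73
position: [0.5653, 0.0634, 0.0511]
ee_rot: [-2.966, -1.035, 0.001]
force: [0.3, -0.5, -0.4]
width: 0.61
gripper_force: 20.0
[ 0.34241736 -0.48551033 -0.36472107] [-0.06131332 -0.01626999  0.00393298] [0.5653     0.06343614 0.051133  ] [ 0.05817639  0.5802253  -0.37156041  1.86788149  0.29690543  0.74848324
 -1.37675069]
```

```bash
python3 -m creep '[[0,0,0.0025,0,0,0],[0,0,0,0,0,0]]';python3 -m creep '[[0,0,0.002,0,0,0],[0,0,0,0,0,0]]'
```

```text
clock: 8.9
position: [0.5655, 0.0635, 0.0505]
ee_rot: [2.966, 1.036, -0.0]
force: [-0.4, 0.1, -1.5]
width: 0.605
gripper_force: 20.0
clock: 9.07
position: [0.5656, 0.0635, 0.0498]
ee_rot: [-2.966, -1.036, 0.0]
force: [-0.2, -0.0, -1.5]
width: 0.604
gripper_force: 20.0
```

```bash
python3 -m creep '[[0,0.0006,0.0009,0,0,0.0417],[0,0.0006,0.0009,0,0,0.0417],[0,0,0,0,0,0]]';python3 -c "
from h import *
s=arm.observe();print(s['force'],s['ft_torque'],s['position'],s['joints'])"; python3 -m creep '[[0,0.0006,0.0009,0,0,0.0417],[0,0.0006,0.0009,0,0,0.0417],[0,0,0,0,0,0]]';python3 -c "
from h import *
s=arm.observe();print(s['force'],s['ft_torque'],s['position'],s['joints'])"
```

```text
clock: 9.32
position: [0.5659, 0.063, 0.0491]
ee_rot: [3.046, 0.767, -0.0]
force: [0.0, 0.2, -0.8]
width: 0.61
gripper_force: 20.0
[ 0.01824156  0.21536804 -0.83906585] [0.08488663 0.00490016 0.021041  ] [0.56590111 0.06301228 0.04913424] [ 0.02504961  0.57614111 -0.32303537  1.87155863  0.26106412  0.73500258
 -1.52178682]
clock: 9.57
position: [0.5662, 0.0625, 0.0488]
ee_rot: [3.101, 0.503, 0.0]
force: [-2.2, -0.1, 4.0]
width: 0.607
gripper_force: 20.0
[-2.22444553 -0.06319563  4.04356373] [-0.11533281  0.23686924  0.13003143] [0.56618853 0.06254295 0.04875369] [-0.00692056  0.57080155 -0.27669118  1.87431952  0.22489157  0.72644884
 -1.65984707]
```

```bash
cat > q.py <<'E'
from h import *
s=arm.observe();print(s['force'].round(2),s['ft_torque'].round(3),s['position'].round(4),'yaw',np.degrees(R.from_rotvec(s['ee_rot']).as_euler('ZYX')).round(1),'j7',s['joints'][6].round(2),s['width'].round(3))
E
for i in 1; do python3 -m creep '[[0,0.0006,0.0007,0,0,0.0417],[0,0,0,0,0,0]]' >/dev/null; python3 q.py; done; python3 -m creep '[[0,0.0006,0.0009,0,0,0.0417],[0,0,0,0,0,0]]' >/dev/null; python3 q.py
```

```text
Traceback (most recent call last):
  File "q.py", line 2, in <module>
    s=arm.observe();print(s['force'].round(2),s['ft_torque'].round(3),s['position'].round(4),'yaw',np.degrees(R.from_rotvec(s['ee_rot']).as_euler('ZYX')).round(1),'j7',s['joints'][6].round(2),s['width'].round(3))
                                                                                                                                                                                                ^^^^^^^^^^^^^^^^
AttributeError: 'float' object has no attribute 'round'
Traceback (most recent call last):
  File "q.py", line 2, in <module>
    s=arm.observe();print(s['force'].round(2),s['ft_torque'].round(3),s['position'].round(4),'yaw',np.degrees(R.from_rotvec(s['ee_rot']).as_euler('ZYX')).round(1),'j7',s['joints'][6].round(2),s['width'].round(3))
                                                                                                                                                                                                ^^^^^^^^^^^^^^^^
AttributeError: 'float' object has no attribute 'round'
```

```bash
sed -i "s/s\['width'\].round(3)/round(s['width'],3)/" q.py; python3 q.py
```

```text
[-2.67 -0.    8.67] [-0.167  0.62   0.555] [0.5665 0.0623 0.0487] yaw [  8.6  -0.  180. ] j7 -1.8 0.611
```

The moment rose to 0.55 N m with no further descent, at cap height about 42.4 mm and about 20–30° of turn. That is a jam, so I back it off along the same path and lift.

```bash
python3 -m creep '[[0,-0.0006,-0.0009,0,0,-0.0417],[0,-0.0006,-0.0007,0,0,-0.0417],[0,-0.0006,-0.0009,0,0,-0.0417],[0,-0.0006,-0.0009,0,0,-0.0417],[0,-0.0006,-0.0009,0,0,-0.0417],[0,-0.0006,-0.0009,0,0,-0.0417],[0,0,0,0,0,0]]'>/dev/null; python3 q.py; python3 -m creep '[[0,0,-0.0045,0,0,0],[0,0,-0.005,0,0,0],[0,0,0,0,0,0]]'>/dev/null; python3 q.py
```

```text
[ 0.26 -0.18 -0.88] [-0.038 -0.008  0.037] [0.5657 0.0634 0.0498] yaw [  39.   -0. -180.] j7 -1.37 0.613
[-0.69 -0.4  -0.82] [-0.049 -0.055 -0.006] [0.566  0.0636 0.0541] yaw [ 38.5  -0.  180. ] j7 -1.38 0.61
```

```bash
python3 -m creep '[[0,0,-0.02,0,0,0],[0,0,-0.05,0,0,0],[0,0,-0.06,0,0,0],[0,0,-0.06,0,0,0],[0,0,0,0,0,0]]'; python3 -c "
from h import *
plan([.512,.310,.12])"
```

```text
clock: 11.15
position: [0.5683, 0.0645, 0.1347]
ee_rot: [2.965, 1.036, 0.011]
force: [1.6, 0.5, -1.1]
width: 0.606
gripper_force: 20.0
total units [ 0.2717 -0.568   0.0366] min rows 7.0 turn 0.0
xaxis [0.7825 0.6226 0.0062] z [ 0.007   0.0012 -1.    ] j [ 0.09  0.48 -0.41  1.79  0.24  0.91 -1.32] t 11.15
```

```bash
python3 -m creep '[[0.034,-0.071,0.0045,0,0,0],[0.034,-0.071,0.0045,0,0,0],[0.034,-0.071,0.0045,0,0,0],[0.034,-0.071,0.0045,0,0,0],[0.034,-0.071,0.0045,0,0,0],[0.034,-0.071,0.0045,0,0,0],[0.034,-0.071,0.0045,0,0,0],[0.034,-0.071,0.0045,0,0,0],[0,0,0.05,0,0,0],[0,0,0.05,0,0,0],[0,0,0.05,0,0,0],[0,0,0.05,0,0,0],[0,0,0,0,0,0],[0,0,0,0,0,0]]'; python3 -c "
from h import *
plan([.512,.310,.0130])
t=arm.get_image('top');s=arm.get_image('side')
save('t3',np.hstack([cv2.resize(t['frame'][150:310,80:280],(400,320)),cv2.resize(s['frame'][200:400,150:350],(320,320))]))"
```

```text
clock: 12.32
position: [0.5087, 0.3087, 0.0348]
ee_rot: [2.965, 1.036, -0.003]
force: [-0.2, -0.3, -0.1]
width: 0.61
gripper_force: 20.0
total units [0.0087 0.0026 0.0544] min rows 1.0 turn 0.0
xaxis [ 0.7824  0.6228 -0.0022] z [-0.0018 -0.0013 -1.    ] j [-0.37  0.64 -0.38  1.81  0.33  0.76 -1.83] t 12.3167
```

View pics/t3.png

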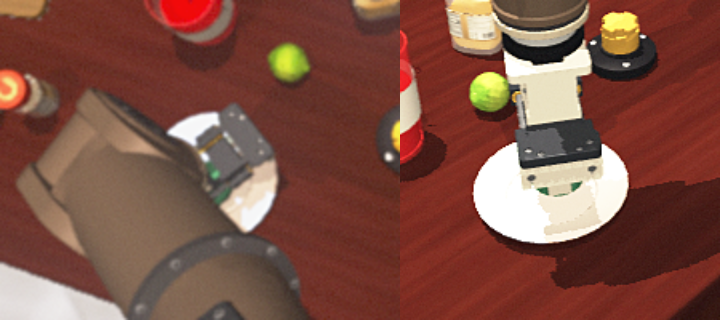

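The gripper with the cap is centred over the plate (left panel around (225,165)), well clear of the lime.

```bash
python3 -m creep '[[0.009,0.0025,0.025,0,0,0],[0,0,0.025,0,0,0],[0,0,0,0,0,0]]'; python3 -m creep '[[0,0,0.0025,0,0,0],[0,0,0.0025,0,0,0],[0,0,0,0,0,0]]';python3 q.py
```

```text
clock: 12.67
position: [0.5125, 0.3098, 0.0137]
ee_rot: [2.965, 1.035, -0.002]
force: [0.3, 0.5, -0.9]
width: 0.608
gripper_force: 20.0
clock: 12.92
position: [0.5128, 0.3105, 0.0132]
ee_rot: [2.966, 1.036, -0.0]
force: [-0.2, -0.0, -1.3]
width: 0.611
gripper_force: 20.0
[-0.18 -0.03 -1.29] [ 0.002 -0.054  0.014] [0.5128 0.3105 0.0132] yaw [  38.5    0.  -180. ] j7 -1.84 0.611
```

```bash
python3 -m creep '[[0,0,0.0015,0,0,0],[0,0,0,0,0,0]]';python3 -m creep '[[0,0,0,0,0,0],[0,0,0,0,0,0],[0,0,0,0,0,0]]' -0.55; python3 -m creep '[[0,0,-0.04,0,0,0],[0,0,-0.08,0,0,0],[0,0,-0.08,0,0,0],[0,0,-0.08,0,0,0],[0,0,-0.08,0,0,0],[0,0,-0.06,0,0,0],[0,0,0,0,0,0]]'; python3 -c "
from h import *
s=arm.observe()
r=R.from_rotvec(s['ee_rot']).as_matrix()
plan([.6272-.03,-.1425,.16])"
```

```text
clock: 13.08
position: [0.5129, 0.3105, 0.0128]
ee_rot: [-2.966, -1.036, -0.0]
force: [-0.1, -0.4, 0.3]
width: 0.611
gripper_force: 20.0
clock: 13.33
position: [0.5129, 0.3106, 0.0129]
ee_rot: [-2.966, -1.036, -0.001]
force: [-0.0, -0.1, 0.9]
width: 0.756
gripper_force: 0.0
clock: 13.92
position: [0.5149, 0.3126, 0.1864]
ee_rot: [-2.964, -1.035, -0.013]
force: [0.8, 0.8, -0.7]
width: 0.775
gripper_force: 0.0
total units [-0.5481  1.0182  0.062 ] min rows 12.0 turn 0.0
xaxis [0.7824 0.6227 0.0086] z [ 0.0071  0.0049 -1.    ] j [-0.32  0.47 -0.45  1.66  0.23  1.05 -1.74] t 13.9167
```

```bash
python3 -m creep '[[-0.041,0.0744,0,0,0,0],[-0.041,0.0744,0,0,0,0],[-0.041,0.0744,0,0,0,0],[-0.041,0.0744,0,0,0,0],[-0.041,0.0744,0,0,0,0],[-0.041,0.0744,0,0,0,0],[-0.041,0.0744,0,0,0,0],[-0.041,0.0744,0,0,0,0],[-0.041,0.0744,0,0,0,0],[-0.041,0.0744,0,0,0,0],[-0.041,0.0744,0,0,0,0],[-0.041,0.0744,0,0,0,0],[-0.041,0.0744,0,0,0,0],[-0.041,0.0744,0,0,0,0],[-0.041,0.0744,0,0,0,0],[0,0,0,0,0,-0.058],[0,0,0,0,0,-0.058],[0,0,0,0,0,-0.058],[0,0,0,0,0,-0.058],[0,0,0,0,0,-0.058]]' -1; python3 -m creep '[[0,0,0,0,0,-0.058],[0,0,0,0,0,-0.058],[0,0,0,0,0,0],[0,0,0,0,0,0],[0,0,0,0,0,0]]'
python3 q.py; python3 -c "
from h import *
s=arm.observe();w=arm.get_image('wrist')
r=R.from_rotvec(s['ee_rot']).as_matrix()
hsv=cv2.cvtColor(w['frame'],cv2.COLOR_RGB2HSV);m=cv2.inRange(hsv,(50,60,40),(95,255,255))
m=cv2.morphologyEx(m,cv2.MORPH_CLOSE,np.ones((5,5)))
f=lambda uv,h: (r.T@(ray(w,uv,h,s)-s['position'])*1000).round(1)
for c in cv2.findContours(m,0,1)[0]:
  if cv2.contourArea(c)>300:
    x,y,a,b=cv2.boundingRect(c);e=cv2.minEnclosingCircle(c);print((x,y,a,b),e,ray(w,e[0],.028,s),'far',f((x+a/2,y),.028),'near top/bot',f((x+a/2,y+b),.028),f((x+a/2,y+b),0),'l/r',f((x,e[0][1]),.028),f((x+a,e[0][1]),.028))
save('w3',w['frame'])
"
```

```text
clock: 15.58
position: [0.5981, -0.192, 0.1803]
ee_rot: [-2.514, -1.883, 0.0]
force: [0.3, 0.0, -0.1]
width: 1.0
gripper_force: 0.0
clock: 16.0
position: [0.5982, -0.192, 0.1804]
ee_rot: [-2.279, -2.162, 0.0]
force: [0.1, -0.6, -0.1]
width: 0.998
gripper_force: 0.0
[ 0.13 -0.57 -0.05] [-0.078 -0.068  0.   ] [ 0.5982 -0.192   0.1804] yaw [  87.   -0. -180.] j7 -0.08 0.998
(277, 119, 44, 55) ((302.95013427734375, 146.10096740722656), 27.401994705200195) [ 0.62889086 -0.14039268  0.028     ] far [ 80.   23.4 152.5] near top/bot [ 24.1  24.5 152.4] [ 20.3  26.7 180.4] l/r [ 53.1   1.1 152.5] [ 53.1  46.7 152.4]
```

View pics/w3.png

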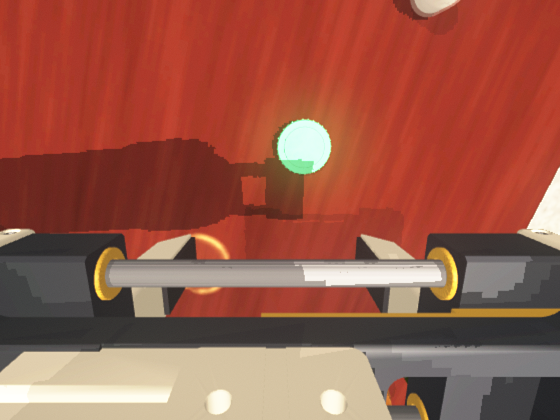

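The cap is at (303,146), which is 52 mm ahead and 28 mm to the side in tool axes. Its measured diameter of 55.9 mm matches the given size.

```bash
python3 -m creep '[[0.0318,0.0178,0.03,0,0,0],[0.0318,0.0178,0.05,0,0,0],[0.0318,0.0178,0.06,0,0,0],[0.0318,0.0178,0.06,0,0,0],[0,0,0.06,0,0,0],[0,0,0.06,0,0,0],[0,0,0.05,0,0,0],[0,0,0.04,0,0,0],[0,0,0.026,0,0,0],[0,0,0,0,0,0],[0,0,0,0,0,0]]'; python3 q.py
```

```text
clock: 16.97
position: [0.6293, -0.1424, 0.0064]
ee_rot: [-2.275, -2.166, 0.0]
force: [-0.6, 0.3, 1.2]
width: 0.996
gripper_force: 0.0
[-0.61  0.32  1.17] [ 0.007 -0.138  0.001] [ 0.6293 -0.1424  0.0064] yaw [  87.2    0.  -180. ] j7 -0.27 0.996
```

```bash
python3 -m creep '[[0,0,0,0,0,0],[0,0,0,0,0,0],[0,0,0,0,0,0],[0,0,0,0,0,0],[0,0,0,0,0,0],[0,0,0,0,0,0],[0,0,-0.03,0,0,0],[0,0,-0.06,0,0,0],[0,0,-0.06,0,0,0],[0,0,-0.06,0,0,0],[0,0,-0.06,0,0,0],[0,0,-0.06,0,0,0],[0,0,-0.06,0,0,0],[0,0,0,0,0,0]]' 1 20
python3 -c "
from h import *
plan([.559,-.04,.165])"
```

```text
clock: 18.13
position: [0.6318, -0.1423, 0.1685]
ee_rot: [2.27, 2.163, 0.008]
force: [0.8, 0.4, -0.0]
width: 0.61
gripper_force: 20.0
total units [ 0.2466 -0.1941  0.007 ] min rows 4.0 turn 0.0
xaxis [ 4.820e-02  9.988e-01 -6.000e-04] z [ 0.0077 -0.001  -1.    ] j [ 0.48  0.58 -0.54  1.56  0.32  1.09 -0.18] t 18.1333
```

```bash
python3 -m creep '[[0.041,-0.0323,0,0,0,0],[0.041,-0.0323,0,0,0,0],[0.041,-0.0323,0,0,0,0],[0.041,-0.0323,0,0,0,0],[0.041,-0.0323,0,0,0,0],[0.041,-0.0323,0,0,0,0],[0,0,0,0,0,0],[0,0,0,0,0,0],[0,0,0,0,0,0]]'
python3 q.py;python3 -c "
from h import *
from scipy.optimize import least_squares
s=arm.observe();w=arm.get_image('wrist');save('w4',w['frame'])
r=R.from_rotvec(s['ee_rot']).as_matrix();zt=s['position'][2]
f=lambda u,v,h: (r.T@(ray(w,(u,v),h,s)-s['position']))[:2]*1000
hsv=cv2.cvtColor(w['frame'],cv2.COLOR_RGB2HSV)
m=cv2.inRange(hsv,(55,80,25),(95,255,255));m[:190]=0;ys,xs=np.nonzero(m)
for u in list(range(232,325,12)):
  c=ys[abs(xs-u)<2]; a,b=f(u,c.min(),zt-.006),f(u,c.max()+1,zt+.022)
  print(u,c.min(),c.max()+1,'cx from far bottom %.1f (y %.1f), near top %.1f'%(a[0]-np.sqrt(784-a[1]**2),a[1],b[0]+np.sqrt(784-b[1]**2)))
m=cv2.inRange(hsv,(18,100,120),(34,255,255));m[150:]=0;ys,xs=np.nonzero(m)
cl=(xs>200)&(xs<350);ys,xs=ys[cl],xs[cl];print(xs.min(),xs.max()+1,ys.min(),ys.max()+1)
for u in range(xs.min()+3,xs.max(),6):
  c=ys[abs(xs-u)<1];a,b=f(u,c.min(),.0594),f(u,c.max()+1,.0594);print(u,a.round(1),b.round(1))
for v in range(ys.min()+8,ys.max()-6,6):
  c=xs[abs(ys-v)<1];a,b=f(c.min(),v,.0594),f(c.max()+1,v,.0594);print(v,a.round(1),b.round(1))
"
```

```text
clock: 18.88
position: [0.5568, -0.0412, 0.1626]
ee_rot: [2.274, 2.166, -0.0]
force: [0.8, -0.8, -0.1]
width: 0.616
gripper_force: 20.0
[ 0.79 -0.79 -0.14] [-0.073 -0.109  0.021] [ 0.5568 -0.0412  0.1626] yaw [ 87.2   0.  180. ] j7 -0.34 0.616
232 225 295 cx from far bottom 3.6 (y -26.0), near top 0.7
244 211 305 cx from far bottom 1.7 (y -18.7), near top 1.2
256 206 311 cx from far bottom 0.1 (y -11.7), near top 1.2
268 203 313 cx from far bottom -0.3 (y -4.8), near top 1.8
280 202 313 cx from far bottom -0.0 (y 2.2), near top 2.1
292 204 312 cx from far bottom 0.2 (y 9.1), near top 1.5
304 211 307 cx from far bottom -0.4 (y 16.1), near top 1.6
316 221 297 cx from far bottom 0.9 (y 23.3), near top 2.5
236 325 45 134
239 [114.1 -30.4] [ 86.  -31.3]
245 [120.9 -25.3] [ 77.9 -26.5]
251 [117.9 -20.5] [ 71.3 -21.5]
257 [129.8 -15.4] [ 80.3 -16.2]
263 [132.  -10.5] [ 78.7 -11.1]
269 [133.5  -5.7] [75.4 -6. ]
275 [134.9  -0.8] [74.6 -0.9]
281 [134.9   4. ] [75.4  4.3]
287 [134.9   8.8] [76.3  9.4]
293 [134.2  13.7] [78.7 14.5]
299 [132.8  18.5] [82.8 19.5]
305 [129.8  23.5] [67.1 25. ]
311 [125.4  28.4] [70.5 30.1]
317 [120.2  33.5] [77.9 35. ]
323 [108.8  38.9] [88.4 39.7]
53 [129.1 -18.6] [129.1  25.1]
59 [124.7 -14.7] [124.6  30.1]
65 [120.2 -27. ] [120.2  34.3]
71 [115.7 -29.6] [115.6  36.9]
77 [111.1 -31.4] [111.1  38.8]
83 [106.5 -32.3] [106.5  39.8]
89 [101.8 -33.3] [101.8  40.8]
95 [ 97.1 -33.5] [97.1 41. ]
101 [ 92.4 -32.8] [92.4 40.4]
107 [ 87.6 -32.1] [87.6 39.7]
113 [ 82.8 -28. ] [82.8 38.2]
119 [ 77.9 -23.9] [77.9 12.8]
125 [ 73.  -23.2] [73.  31.7]
```

View pics/w4.png

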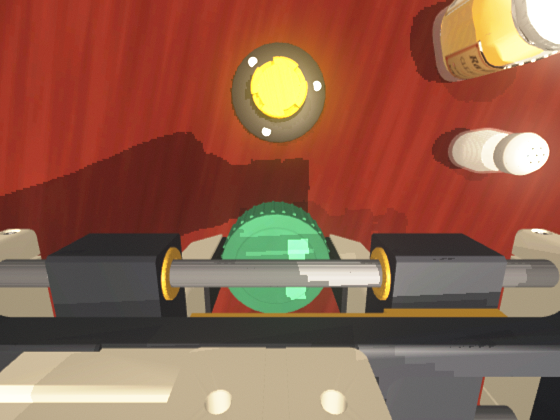

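Neck at about (279,87), cap in hand at (275,258). The yellow mask picked up glare, so I'll tighten it.

```bash
python3 -c "
from h import *
s=arm.observe();im=cv2.cvtColor(cv2.imread('pics/w4.png'),cv2.COLOR_BGR2RGB);w=arm.get_image('wrist')
r=R.from_rotvec(s['ee_rot']).as_matrix()
f=lambda u,v,h: (r.T@(ray(w,(u,v),h,s)-s['position']))[:2]*1000
hsv=cv2.cvtColor(im,cv2.COLOR_RGB2HSV)
m=cv2.inRange(hsv,(18,100,190),(34,255,255));m[150:]=0;m[:,350:]=0
c=max(cv2.findContours(m,0,1)[0],key=cv2.contourArea);e=cv2.minEnclosingCircle(c);b=cv2.boundingRect(c)
print(b,e,f(*e[0],.0594),'far',f(e[0][0],b[1],.0594),'lr',f(b[0],e[0][1],.0594),f(b[0]+b[2],e[0][1],.0594))
plan([.5638,.0611,.078])"
```

```text
(250, 56, 59, 63) ((278.5, 86.80644989013672), 31.29366683959961) [103.51189625   2.06557704] far [126.84152393   2.01313431] lr [103.52123971 -21.62082506] [103.50189753  27.41311974]
total units [0.2573 0.0043 0.2106] min rows 4.0 turn 0.0
xaxis [ 4.980e-02  9.988e-01 -4.000e-04] z [ 2.e-04 -4.e-04 -1.e+00] j [ 0.4   0.46 -0.58  1.78  0.29  0.99 -0.35] t 18.9833
```

```bash
python3 -m creep '[[0.0514,0.0043,0,0,0,0],[0.0514,0,0,0,0,0],[0.0514,0,0,0,0,0],[0.0514,0,0,0,0,0],[0.0514,0,0,0,0,0],[0,0,0.06,0,0,0],[0,0,0.06,0,0,0],[0,0,0.05,0,0,0],[0,0,0.04,0,0,0],[0,0,0,0,0,0],[0,0,0,0,0,0],[0,0,0,0,0,0]]'
python3 -c "
from h import *
plan([.5638,.0611,.066])"
```

```text
clock: 19.98
position: [0.564, 0.062, 0.0791]
ee_rot: [2.275, 2.166, 0.001]
force: [-0.4, -0.7, -0.4]
width: 0.606
gripper_force: 20.0
total units [-0.0022 -0.0005  0.0328] min rows 1.0 turn 0.0
xaxis [4.900e-02 9.988e-01 3.000e-04] z [ 1.e-03  3.e-04 -1.e+00] j [ 0.18  0.57 -0.54  1.84  0.39  0.83 -0.6 ] t 19.9833
```

```bash
python3 -m creep '[[-0.0022,-0.0005,0.012,0,0,0],[0,0,0.012,0,0,0],[0,0,0.01,0,0,0],[0,0,0,0,0,0]]'; python3 -m creep '[[0,0,0.004,0,0,0],[0,0,0.004,0,0,0],[0,0,0,0,0,0]]';python3 q.py; python3 -m creep '[[0,0,0.003,0,0,0],[0,0,0.0025,0,0,0],[0,0,0,0,0,0]]';python3 q.py
```

```text
clock: 20.32
position: [0.5629, 0.061, 0.0642]
ee_rot: [2.275, 2.167, -0.0]
force: [0.8, -0.0, -0.4]
width: 0.614
gripper_force: 20.0
clock: 20.57
position: [0.5632, 0.0611, 0.0614]
ee_rot: [2.274, 2.167, 0.0]
force: [1.7, -0.3, 0.4]
width: 0.61
gripper_force: 20.0
[ 1.68 -0.34  0.38] [-0.169 -0.381 -0.004] [0.5632 0.0611 0.0614] yaw [ 87.2   0.  180. ] j7 -0.62 0.61
clock: 20.82
position: [0.5633, 0.0612, 0.0593]
ee_rot: [2.274, 2.167, 0.0]
force: [1.6, -0.8, -0.5]
width: 0.613
gripper_force: 20.0
[ 1.6  -0.83 -0.46] [-0.226 -0.586 -0.021] [0.5633 0.0612 0.0593] yaw [ 87.2   0.  180. ] j7 -0.62 0.613
```

```bash
python3 -m creep '[[0,0,0.0025,0,0,0],[0,0,0,0,0,0]]'>/dev/null;python3 q.py; python3 -m creep '[[0,0,0.0025,0,0,0],[0,0,0,0,0,0]]'>/dev/null;python3 q.py
```

```text
[ 2.15 -1.34  0.94] [-0.238 -0.62  -0.045] [0.5632 0.0611 0.0583] yaw [ 87.2   0.  180. ] j7 -0.62 0.611
[ 2.58 -1.57  1.13] [-0.276 -0.626 -0.016] [0.5633 0.0611 0.0573] yaw [ 87.2  -0.  180. ] j7 -0.62 0.614
```

```bash
python3 -m creep '[[-0.0005,0.001,0.005,0,0,0],[0,0,0.005,0,0,0],[0,0,0,0,0,0]]'>/dev/null;python3 q.py; python3 -m creep '[[0,0,0.004,0,0,0],[0,0,0.003,0,0,0],[0,0,0,0,0,0]]'>/dev/null;python3 q.py
```

```text
[ 2.11  0.38 -0.74] [-0.113 -0.503 -0.049] [0.5632 0.061  0.0528] yaw [  87.2    0.  -180. ] j7 -0.63 0.61
[ 1.08 -1.48 -0.25] [-0.132 -0.461  0.013] [0.5632 0.061  0.0502] yaw [  87.2    0.  -180. ] j7 -0.63 0.611
```

```bash
python3 -m creep '[[0,-0.0002,0.0012,0,0,0.0417],[0,-0.0002,0.0012,0,0,0.0417],[0,0,0,0,0,0]]'>/dev/null;python3 q.py; python3 -m creep '[[0,-0.0002,0.0009,0,0,0.0417],[0,-0.0002,0.0009,0,0,0.0417],[0,0,0,0,0,0]]'>/dev/null;python3 q.py
```

```text
[ 1.45 -1.41 -0.93] [-0.053 -0.37   0.026] [0.5631 0.0612 0.0494] yaw [  77.    0. -180.] j7 -0.78 0.609
[ 1.37 -0.16 -0.65] [-0.051 -0.38  -0.028] [0.5629 0.0612 0.0488] yaw [  67.2    0.  -180. ] j7 -0.92 0.61
```

```bash
python3 -m creep '[[0,-0.0002,0.0009,0,0,0.0417],[0,-0.0002,0.0009,0,0,0.0417],[0,0,0,0,0,0]]'>/dev/null;python3 q.py; python3 -m creep '[[0,-0.0002,0.0009,0,0,0.0417],[0,0,0,0,0,0]]'>/dev/null;python3 q.py
```

```text
[ 2.01 -0.63 -1.64] [-0.034 -0.325  0.056] [0.5627 0.0613 0.048 ] yaw [  57.3    0.  -180. ] j7 -1.06 0.613
[ 1.23 -0.3  -1.36] [-0.033 -0.255  0.003] [0.5627 0.0613 0.0477] yaw [  52.3    0.  -180. ] j7 -1.13 0.615
```

```bash
python3 -m creep '[[0,-0.0002,0.0009,0,0,0.0417],[0,-0.0002,0.0009,0,0,0.0417],[0,0,0,0,0,0]]'>/dev/null;python3 q.py; python3 -m creep '[[0,-0.0002,0.0009,0,0,0.0417],[0,-0.0002,0.0009,0,0,0.0417],[0,0,0,0,0,0]]'>/dev/null;python3 q.py
```

```text
[ 1.43 -0.24 -1.24] [-0.063 -0.261  0.007] [0.5626 0.0613 0.0469] yaw [  42.3    0.  -180. ] j7 -1.27 0.612
[ 0.12 -1.27 -1.59] [-0.097 -0.15  -0.02 ] [0.5623 0.0613 0.0462] yaw [ 32.4   0.  180. ] j7 -1.41 0.613
```

Past 41 mm with no moment: this cap is the one that fits.

```bash
python3 -m creep '[[0,-0.0002,0.0009,0,0,0.0417],[0,-0.0002,0.0009,0,0,0.0417],[0,0,0,0,0,0]]'>/dev/null;python3 q.py; python3 -m creep '[[0,-0.0002,0.0009,0,0,0.0417],[0,0,0,0,0,0]]'>/dev/null;python3 q.py
```

```text
[ 0.21 -0.43 -0.81] [-0.085 -0.05  -0.042] [0.5622 0.0614 0.0454] yaw [2.24e+01 1.00e-01 1.80e+02] j7 -1.55 0.614
[ 1.81 -0.96 -0.84] [-0.085 -0.34   0.147] [0.5627 0.0614 0.0453] yaw [ 17.4  -0.  180. ] j7 -1.62 0.612
```

```bash
python3 -m creep '[[0,-0.0002,0.0009,0,0,0.0417],[0,0,0,0,0,0]]'>/dev/null;python3 q.py
```

```text
[ 2.39 -1.64  0.74] [-0.146 -0.531  0.318] [0.5631 0.0615 0.0451] yaw [ 1.24e+01 -1.00e-01  1.80e+02] j7 -1.69 0.616
```

```bash
python3 -m creep '[[0,0,0.0015,0,0,0.022],[0,0,0,0,0,0]]'>/dev/null;python3 q.py
```

```text
[ 1.35 -0.54  5.1 ] [-0.273 -0.26   0.46 ] [0.5632 0.0616 0.0449] yaw [ 9.9e+00 -1.0e-01  1.8e+02] j7 -1.72 0.613
```

```bash
python3 -m creep '[[0,0,-0.001,0,0,0],[0,0,0,0,0,0],[0,0,0,0,0,0],[0,0,0,0,0,0],[0,0,0,0,0,0]]' -0.7; python3 q.py; python3 -m creep '[[0,0,-0.02,0,0,0],[0,0,-0.04,0,0,0],[0,0,-0.08,0,0,0],[0,0,-0.08,0,0,0],[-0.06,0,-0.08,0,0,0],[-0.08,0,-0.03,0,0,0],[-0.08,0,0,0,0,0],[-0.05,0,0,0,0,0],[0,0,0,0,0,0],[0,0,0,0,0,0]]'; python3 -c "
from h import *
w=arm.get_image('wrist');t=arm.get_image('side')
save('e',np.hstack([cv2.resize(w['frame'],(400,300)),cv2.resize(t['frame'][140:380,150:470],(400,300))]))"
```

```text
clock: 24.23
position: [0.5621, 0.0617, 0.0444]
ee_rot: [-3.131, -0.263, 0.001]
force: [-0.9, 0.4, -0.6]
width: 0.842
gripper_force: 0.0
[-0.9   0.43 -0.56] [ 0.019 -0.024 -0.038] [0.5621 0.0617 0.0444] yaw [   9.6    0.  -180. ] j7 -1.73 0.842
clock: 25.07
position: [0.4554, 0.0436, 0.1775]
ee_rot: [3.13, 0.262, 0.002]
force: [0.9, 0.5, 0.0]
width: 0.85
gripper_force: 0.0
```

View pics/e.png

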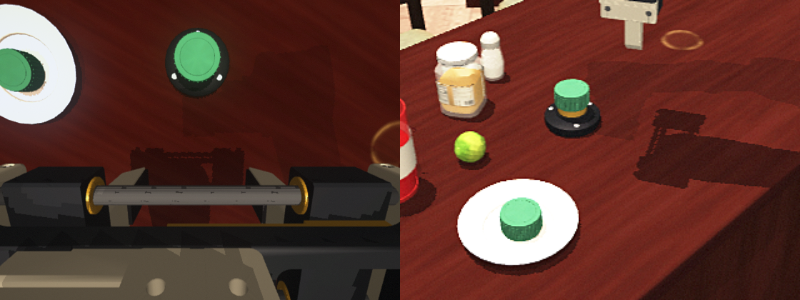

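The right-hand view shows one cap home on the gauge and the other upright in the middle of the plate. The honey jar and lime have not moved, and the gripper is clear.

```bash
python3 -c "
from cell import arm
print(arm.sign_off())"
```

```text
the job is handed in; nothing more can be done
None
```

I handed the job in at about 25 s: the cap that fits stopped about 77° round at 0.46 N m, near 38.5 mm, and is left home on the gauge; the other jammed at 0.55 N m near 42.4 mm and lies right way up on the white plate. Sign-off returned no verdict.

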